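# Put the crucible tray away in the desiccator cabinet and close its lapped double doors

### The arm

A 7-joint arm with a two-finger parallel gripper is mounted at the origin on the work surface. World frame = base frame: x ahead of the robot, y to its left, z up, the work surface at z = 0. Lengths are in m, angles in rad, forces in N, time in s.
With the tool pointing down it reaches from about 0.425 to 1.025 m from the base axis. Payload 3.6 kg.
Tool frame: the origin (TCP) lies at the very end of the fingers, on their centre line; the grasp point (between the pads) lies env.hold_point_z behind it (env.hold_point_z is the distance from the TCP to the grasp point, in m); z points along the fingers, y is the line along which they close (so a half turn about z gives the same grasp; the last joint's range is limited). The gripper opens to 85 mm and grips with 20 to 120 N. Pads are 22 mm wide; open, the fingers measure 114 mm over their backs; the gripper's body (76 mm by 85 mm) begins 54 mm behind the grasp point. The pads swing forward as they close: fully open they stand 13 mm farther back than shut.
Start: joints at [1.121, 0.591, 0.048, 1.609, -0.033, 0.943, -0.034], TCP at [0.253, -0.679, 0.231] pointing down, gripper open.
Joint ranges: [-2.69, 2.69], [-0.47, 2.24], [-1.27, 1.36], [0.19, 2.51], [-1.53, 4.68], [0.08, 2.07], [-3.09, 3.09]. Speed limits (rad/s): [2.57, 2.57, 3.14, 3.14, 3.14, 3.14, 3.14].

### API

Orientations are given as a unit quaternion [x, y, z, w].
In Python, from cell import env gives the robot as it stands. Calls block until the motion is done:
- env.move_pose(position, orientation): joint-space move of the TCP to a pose.
- env.move_straight(position, rot=None, vel=0.15, stop_force=None): straight line of the TCP; rot=None keeps the orientation; vel is the mean speed in m/s. With stop_force (N) it stops when the force on the tool has changed by that much, and returns True; else False.
- env.set_joints(angles): joint-space move.
- env.open_gripper() and env.grasp(): open the fingers fully, or close them until they stop; the grip force is fixed at half the most.
- env.wait(seconds).
- env.solve_ik(position, orientation): joint angles nearest the present ones, or None.
- env.get_state(): the state.
- env.capture(name): name is "scene" or "top" or "wrist"; returns a dict with "color" (400x640x3 uint8, red, green, blue), "mtx" (3x3 intrinsics, pixels), "R" (3x3) and "t" (3): a world point X has camera coordinates R X + t. Camera axes: x right, y down, z forward; pixel columns grow to the right and rows downward; lengths in m; the calibration is good to about 2 mm. The wrist camera is an equidistant fisheye: a pixel r from the principal point sees the ray r / f radians off the axis. A picture is of the moment at which its call begins. There is no depth.
A pose or a line that the arm cannot do raises env.Unreachable and nothing moves.
- env.finish_job(): hands the job in; it is judged then, once.
The state is a dict: "time": time; "joints": joint angles; "joint_vel": joint speeds; "joint_torque": joint torques, N m; "position": TCP position; "tcp_rot": TCP orientation; "ft_force": force on the tool from outside, world axes, zero at the start; "wrist_torque": the same for the moment, N m; "opening": finger opening in m; "gripper_force": force on a finger pad.
Only numpy, scipy, OpenCV 4.12 (cv2) and the standard library are available. Lean on these libraries where they do the work, as an engineer would, in place of code of your own. Each camera call takes 0.05 s, during which the arm holds its last target. There are 200 camera calls.

### The job

Put the tray of crucibles away in the desiccator cabinet: carry it level by its bow, set it down gently in the pulled-out drawer with every crucible still standing in it, and push the drawer fully home. Then close the cabinet as its lapped doors require: first shut the rebated leaf fully (the one without a handle, left as the robot sees it), then shut the flanged leaf with the bow handle fully over it, so that the edges lap. Leave the other things on the bench where they are.

Things in the scene. Friction and masses are not known exactly. Their poses are not given: they have to be found in the camera images.
- cabinet: Low cream desiccator cabinet, fixed to the bench: 310 wide, 220 deep, 175 high, clear roof and back, roof underside at 167. Origin: on the bench at the middle of its open front, which faces the robot; x points from the front into the cabinet, y to its left (as the robot sees it), z up. It has a pulled-out drawer and two open door leaves.
- drawer (a joint): How far the drawer stands out, in m: 0 fully home, 0.165 fully out; starts out. It slides along the cabinet's x axis with about 2 N of friction. While it stands out it blocks the leaves. Home, its front board's outer face lies 2 mm behind the cabinet's front plane.
- drawer_floor (a point): Middle of the drawer's inner floor, 81 above the bench; axes as the cabinet's; moves with the drawer. The floor is 148 deep (x) and 190 wide (y) inside; side and back walls rise 24 above it, the front board 64.
- drawer_front (a point): Middle of the top edge of the drawer's 6 thick, 200 wide front board, on its outer face (towards the robot), 145 above the bench; axes as the cabinet's; moves with the drawer. Push here to shut the drawer.
- rebated_leaf (a joint): Opening angle of the left leaf, rad: 0 shut, up to 1.9, starts wide open. Stiff hinge (0.1 N m): it stays where left. Cream frame with clear pane, no handle, 18 thick, from 12 to 175 above the bench. Its body is 144 wide from the hinge; beyond that only its inner 8 mm runs on for 20 as a tongue: the rebate is in its outer face.
- rebated_hinge (a point): Hinge line of the left leaf, in the plane of its inner face, at the leaf's top (175 above the bench): at the cabinet's front plane, 155 left of its middle. Turns with the leaf: x points from its outer to its inner face, and the leaf extends along -y. Opening swings it towards the robot, clockwise from above.
- rebated_edge (a point): Top corner of the left leaf's outer face at the step of the rebate, 144 from the hinge line; turns with the leaf, axes as rebated_hinge.
- flanged_leaf (a joint): Opening angle of the right leaf, rad: 0 shut, up to 1.9, starts wide open. Stiff hinge (0.1 N m): it stays where left. Cream frame with clear pane, 18 thick, from 12 to 175 above the bench. Its body is 144 wide; beyond that its outer 8 mm runs on for 20 as a flange, which covers the other leaf's tongue. Shut first, it keeps the rebated leaf from shutting.
- flanged_hinge (a point): Hinge line of the right leaf, in the plane of its inner face, at the leaf's top (175 above the bench): at the cabinet's front plane, 155 right of its middle. Turns with the leaf: x points from its outer to its inner face, and the leaf extends along +y. Opening swings it towards the robot, anticlockwise from above.
- flanged_edge (a point): Top corner of the right leaf's outer face where the flange begins, 144 from the hinge line; turns with the leaf, axes as flanged_hinge. A steel bow handle stands 32 off the outer face, 128 from the hinge line, at heights 33 to 101 above the bench; above it the face is plain and can be pushed.
- tray: Open stainless tray, 110 (x) by 150 (y), 22 high, walls and floor 3 thick, with a fixed carrying bow: two end straps 20 wide at y = +-73.5 and a straight bar between them along y, 72 high over all. About 0.35 kg, plus 0.09 kg of crucibles. Origin: underside centre. It stands on the bench to the robot's left or right.
- tray_bar (a point): Middle of the bow's bar, 66 above the tray's underside; axes as the tray's. The bar is 10 wide (x), 12 high, 150 long (y); the crucibles' rims are 29 below its underside. Pinch it here from above, across x.
- dish: Bystander: empty white plastic dish, 110 by 150, 22 high, without a bow, on the bench at the other side from the tray. Origin: underside centre.
- bottle: Bystander: white rinse bottle, 72 across, 150 high, right of the cabinet. Origin: underside centre.
- tongs: Bystander: steel crucible tongs lying left of the doors, about 190 long, 8 high. Origin: underside middle.
- jar: Bystander: amber glass jar with a white lid, 60 across, 75 high, left of the cabinet. Origin: underside centre.
- crucible0: Loose white porcelain crucible, 20 across at the foot, 32 at the rim, 28 high, about 18 g, standing in the tray. Origin: underside centre.
- crucible1: Loose white porcelain crucible, 20 across at the foot, 32 at the rim, 28 high, about 18 g, standing in the tray. Origin: underside centre.
- crucible2: Loose white porcelain crucible, 20 across at the foot, 32 at the rim, 28 high, about 18 g, standing in the tray. Origin: underside centre.
- crucible3: Loose white porcelain crucible, 20 across at the foot, 32 at the rim, 28 high, about 18 g, standing in the tray. Origin: underside centre.
- crucible4: Loose white porcelain crucible, 20 across at the foot, 32 at the rim, 28 high, about 18 g, standing in the tray. Origin: underside centre.

How it is judged:
On the way, in this order (a step that is already met when the one before it is completed fails the run):
1. the tray stands in the pulled-out drawer, let go, with all crucibles standing in it (x of tray in the frame of drawer_floor between -0.03 and 0.03 m and y of tray in the frame of drawer_floor between -0.03 and 0.03 m and z of tray in the frame of drawer_floor between -0.006 and 0.006 m and angle between tray's own z axis and vertical below 0.08 rad and contact force between tray and the fingers below 0.5 N and x of crucible0 in the frame of tray between -0.054 and 0.054 m and y of crucible0 in the frame of tray between -0.074 and 0.074 m and z of each of crucible0, crucible1, crucible2, crucible3, crucible4 in the frame of tray below 0.012 m and angle between each of crucible0, crucible1, crucible2, crucible3, crucible4's own z axis and vertical below 0.3 rad and x of crucible1 in the frame of tray between -0.054 and 0.054 m and y of crucible1 in the frame of tray between -0.074 and 0.074 m and x of crucible2 in the frame of tray between -0.054 and 0.054 m and y of crucible2 in the frame of tray between -0.074 and 0.074 m and x of crucible3 in the frame of tray between -0.054 and 0.054 m and y of crucible3 in the frame of tray between -0.074 and 0.074 m and x of crucible4 in the frame of tray between -0.054 and 0.054 m and y of crucible4 in the frame of tray between -0.074 and 0.074 m and value of joint drawer above 0.05 m and linear speed of tray below 0.05 m/s), for 0.2 s.
2. the drawer is fully home (value of joint drawer below 0.008 m), for 0.2 s.
3. the rebated leaf is shut while the flanged leaf is still open (value of joint rebated_leaf below 0.035 rad and value of joint flanged_leaf above 0.2 rad), for 0.2 s.
At the end, for the whole second after the job is handed in: Both leaves are shut (each within 0.035 rad, 5 mm at the meeting edge) with the flanged leaf lapped over the rebated one, the drawer is home within 8 mm, and the tray stands flat and at rest on the drawer's floor with all five crucibles standing in it (value of joint each of rebated_leaf, flanged_leaf below 0.035 rad and value of joint drawer below 0.008 m and linear speed of tray below 0.02 m/s and x of tray in the frame of drawer_floor between -0.03 and 0.03 m and y of tray in the frame of drawer_floor between -0.03 and 0.03 m and z of tray in the frame of drawer_floor between -0.006 and 0.006 m and angle between tray's own z axis and vertical below 0.08 rad and contact force between tray and the fingers below 0.5 N and x of crucible0 in the frame of tray between -0.054 and 0.054 m and y of crucible0 in the frame of tray between -0.074 and 0.074 m and z of each of crucible0, crucible1, crucible2, crucible3, crucible4 in the frame of tray below 0.012 m and angle between each of crucible0, crucible1, crucible2, crucible3, crucible4's own z axis and vertical below 0.3 rad and x of crucible1 in the frame of tray between -0.054 and 0.054 m and y of crucible1 in the frame of tray between -0.074 and 0.074 m and x of crucible2 in the frame of tray between -0.054 and 0.054 m and y of crucible2 in the frame of tray between -0.074 and 0.074 m and x of crucible3 in the frame of tray between -0.054 and 0.054 m and y of crucible3 in the frame of tray between -0.074 and 0.074 m and x of crucible4 in the frame of tray between -0.054 and 0.054 m and y of crucible4 in the frame of tray between -0.074 and 0.074 m); the robot touches nothing.
It fails at once if the tray is tipped more than 20 degrees (angle between tray's own z axis and vertical above 0.35 rad).
It fails at once if the tray is let go in the air, more than 15 mm above the drawer's floor (contact force between tray and the fingers below 0.1 N and contact force between tray and anything else below 0.3 N and z of tray in the frame of drawer_floor above 0.015 m).
It fails at once if the dish, bottle, tongs or jar is moved more than 40 mm (distance of any of dish, bottle, tongs, jar from where it was at the start of the episode above 0.04 m).
It also fails if it takes over 70 s, if anything falls off the work surface, if the arm or the gripper's body presses on something with over 40 N, if the wrist force passes 120 N, or if a joint passes its speed limit or range.

## Working session

There is one attempt and no reset: what is moved stays moved. The work goes in short steps, each a Python script; the robot and the scene stay as the last script left them, time stands still between calls to the robot, and variables do not carry over. Pictures are saved under pics/ and viewed, at most 10 in all, crops included, and the job is handed in when it is done.

```bash
ls; mkdir -p pics; python3 - <<'E'
from cell import env
import cv2
for n in("scene","top"):
    c=env.capture(n); cv2.imwrite(f"pics/{n}0.png",c["color"][:,:,::-1]); print(n,c["mtx"].round(1).tolist(),c["R"].round(3).tolist(),c["t"].round(3).tolist())
s=env.get_state(); print(s["time"],s["position"],s["tcp_rot"],env.hold_point_z,s["opening"])
E
```

```text
cell.py
pics
scene [[393.1, 0.0, 317.9], [0.0, 393.1, 197.9], [0.0, 0.0, 1.0]] [[0.776, 0.63, 0.001], [0.475, -0.584, -0.658], [-0.414, 0.512, -0.753]] [-0.429, -0.16, 1.417]
top [[507.4, 0.0, 329.0], [0.0, 507.4, 195.1], [0.0, 0.0, 1.0]] [[0.018, -0.999, 0.027], [-0.995, -0.02, -0.097], [0.098, -0.025, -0.995]] [-0.03, 0.543, 1.225]
0.1 [ 0.25296814 -0.67862623  0.23025413] [ 9.84121459e-01  1.77493458e-01 -2.42934538e-04 -9.83459337e-04] 0.0187 0.0854722446369863
```

View pics/scene0.png

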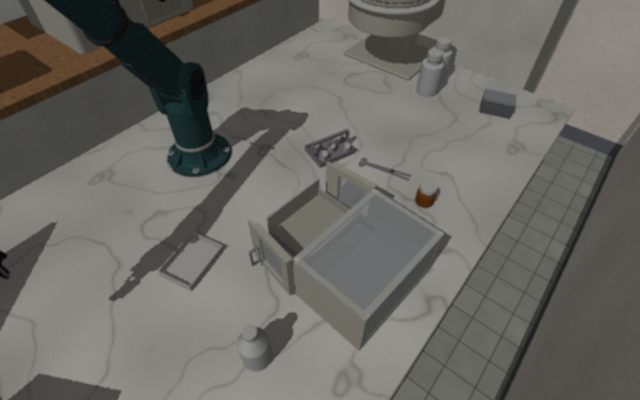

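View pics/top0.png

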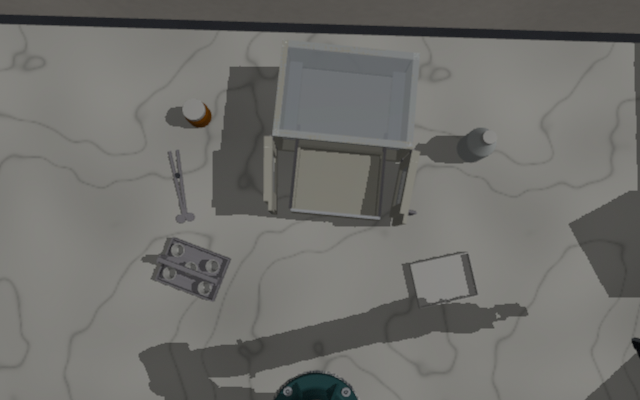

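```bash
python3 - <<'E'
import cv2
t=cv2.imread("pics/top0.png")
a=cv2.resize(t[35:235,250:440],None,fx=3,fy=3,interpolation=cv2.INTER_CUBIC)
b=cv2.resize(t[230:310,145:240],None,fx=2.4,fy=2.4,interpolation=cv2.INTER_CUBIC)
import numpy as np
im=np.zeros((600,800,3),np.uint8); im[:,:570]=a; im[:b.shape[0],572:572+b.shape[1]]=b
im=cv2.convertScaleAbs(im,alpha=1.4); cv2.imwrite("pics/crop.png",im)
E
```

```text
(no output)
```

View pics/crop.png

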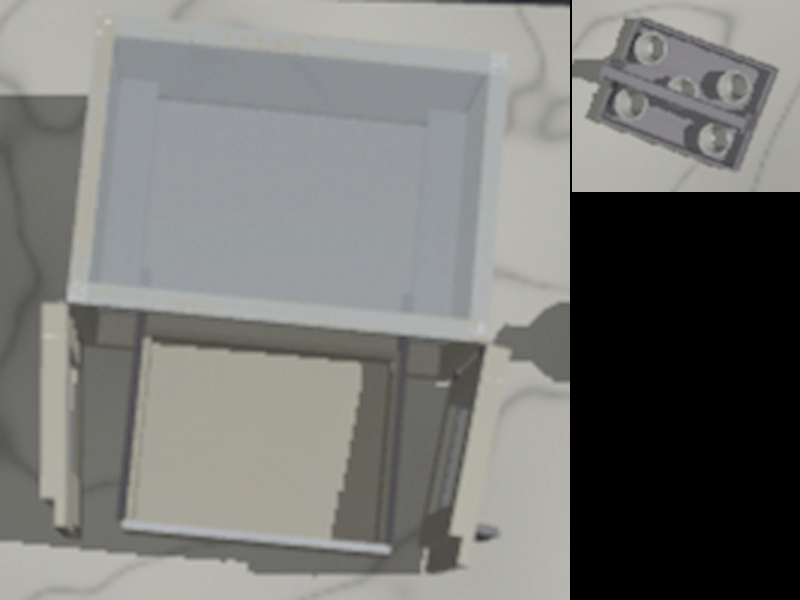

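```bash
cat > h.py <<'E'
import numpy as np, cv2
from cell import env
from scipy.spatial.transform import Rotation as Ro
def ray(c,u,v,z,fish=False):
    K=c["mtx"]; x=np.array([(u-K[0,2])/K[0,0],(v-K[1,2])/K[1,1],1.])
    if fish:
        r=np.hypot(x[0],x[1]); x=np.array([x[0]/r*np.sin(r),x[1]/r*np.sin(r),np.cos(r)]) if r>0 else x
    d=c["R"].T@x; o=-c["R"].T@c["t"]; return o+d*(z-o[2])/d[2]
def down(a): # tool z down, tool y (closing axis) at heading a in world
    y=np.array([np.cos(a),np.sin(a),0]); z=np.array([0,0,-1.]); return Ro.from_matrix(np.c_[np.cross(y,z),y,z]).as_quat()
E
python3 - <<'E'
from h import *
c=env.capture("top")
P={}
for n,u,v,z in [("FL",273.3,135,.175),("FR",412.3,148.3,.175),("BL",285,40.3,.175),("BR",419.3,53.7,.175),("dL",290.7,210.7,.145),("dR",380,219,.145),("barL",156.7,259.2,.072),("barR",221.2,280.8,.072),
 ("Lh",264.5,136.5,.175),("Lstep",264,200.5,.175),("Lin",276,212,.175),("Rh0",418,151,.175),("Rtip",403,224,.175)]:
    P[n]=ray(c,u,v,z); print(n,P[n].round(4))
d=P["barR"]-P["barL"]; print("bar len",np.linalg.norm(d),"ang",np.arctan2(d[1],d[0]),"mid",(P["barR"]+P["barL"])/2)
for a,b in [("FL","FR"),("BL","BR"),("dL","dR"),("FL","BL"),("FR","BR")]:
    d=P[b]-P[a]; print(a,b,np.linalg.norm(d),np.arctan2(d[1],d[0]))
print(env.get_state()["joints"])
E
```

```text
FL [0.6587 0.1082 0.175 ]
FR [ 0.6362 -0.198   0.175 ]
BL [0.8744 0.0883 0.175 ]
BR [ 0.852  -0.2134  0.175 ]
dL [0.4952 0.0675 0.145 ]
dR [ 0.4806 -0.1317  0.145 ]
barL [0.3808 0.3796 0.072 ]
barR [0.3335 0.2284 0.072 ]
Lh [0.6549 0.1274 0.175 ]
Lstep [0.5142 0.1242 0.175 ]
Lin [0.4898 0.0976 0.175 ]
Rh0 [ 0.6304 -0.2106  0.175 ]
Rtip [ 0.4691 -0.178   0.175 ]
bar len 0.15847255479873804 ang -1.8738913162030655 mid [0.35716201 0.30399849 0.072     ]
FL FR 0.3070887026459563 -1.6442687368470685
BL BR 0.30254366373397984 -1.6450088621646615
dL dR 0.19970145419052676 -1.6441376540459405
FL BL 0.21662446538231372 -0.09226264647230693
FR BR 0.21636282544467778 -0.07127731595524908
[ 1.12052899  0.59192237  0.04828476  1.60952371 -0.0333315   0.94267383
 -0.03367077]
```

```bash
python3 - <<'E'
from h import *
q=down(-0.303); 
print(env.solve_ik([.357,.304,.047],q), env.solve_ik([.568,-.038,.13],down(-.0734)))
env.move_straight([.3,-.42,.33]); env.move_pose([.357,.304,.20],q)
s=env.get_state(); print(s["time"],s["joints"].round(2),s["position"],s["ft_force"])
c=env.capture("wrist"); cv2.imwrite("pics/w1.png",c["color"][:,:,::-1])
print(c["mtx"].round(1).tolist(),c["R"].round(3).tolist(),c["t"].round(3).tolist())
E
```

```text
[-0.94016039  0.61864068  0.18660253  2.29932238 -0.44010235  0.25530208
 -0.66301192] [ 0.22081504  0.55292016 -0.32075617  2.02939714  0.29627064  0.60302793
 -0.37442825]
4.7833 [ 0.05  0.56 -1.16  2.17  0.7   0.86 -1.85] [0.35769556 0.30324349 0.19985782] [ 0.2917572   0.05173065 -0.64652016]
[[309.7, 0.0, 314.2], [0.0, 309.7, 204.1], [0.0, 0.0, 1.0]] [[0.954, -0.3, 0.0], [-0.288, -0.916, 0.28], [-0.084, -0.267, -0.96]] [-0.25, 0.353, 0.46]
```

View pics/w1.png

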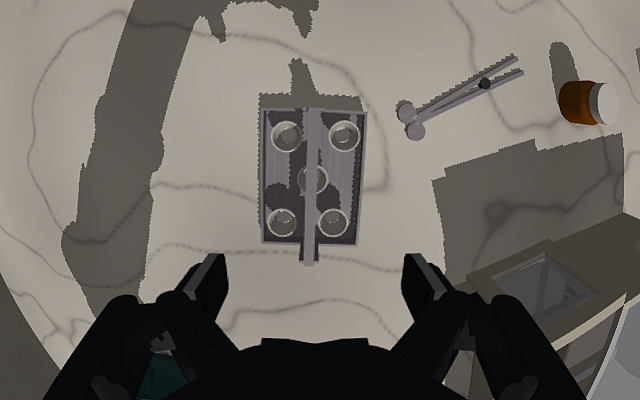

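```bash
python3 - <<'E'
from h import *
c=env.capture("wrist")
a=ray(c,312,108,.072,1); b=ray(c,308.5,263,.072,1); d=b-a
print(a,b,np.linalg.norm(d),np.arctan2(d[1],d[0]),(a+b)/2)
env.move_straight([.38,.32,.32])
q=np.array([-.94,.35,.187,2.2,-.44,.5,-.663]); env.set_joints(q)
s=env.get_state(); print(s["position"],s["time"])
env.move_pose([.357,.304,.2],down(-.303)); print(env.get_state()["joints"].round(2))
E
```

```text
[0.37929488 0.37856417 0.072     ] [0.33199037 0.24039468 0.072     ] 0.14604288689836328 -1.9006539799962836 [0.35564263 0.30947942 0.072     ]
[0.36452005 0.36641196 0.19538376] 7.1333
[-1.1   0.34  0.37  2.21 -0.21  0.62 -0.88]
```

```bash
python3 - <<'E'
from h import *
q=down(-.322); p=np.array([.356,.3075,.2])
env.move_straight(p,q)
print(env.move_straight(p*[1,1,0]+[0,0,.047],vel=.1,stop_force=8))
print(env.get_state()["position"]); env.grasp()
s=env.get_state(); print(s["opening"],s["gripper_force"],s["position"],s["ft_force"])
env.move_straight(p*[1,1,0]+[0,0,.12],vel=.06)
s=env.get_state(); print(s["opening"],s["gripper_force"],s["position"],s["ft_force"],s["wrist_torque"],s["time"])
c=env.capture("wrist"); cv2.imwrite("pics/w2.png",c["color"][:,:,::-1])
E
```

```text
False
[0.3562404  0.30776426 0.04744461]
0.00840594551414986 59.03733193874359 [0.35595503 0.30755377 0.04716148] [-0.67342144  0.04262299  3.99259385]
0.008687933886098235 58.35392653942108 [0.35574014 0.30729241 0.11965183] [-0.82265609 -0.22409992 -4.50703001] [0.03323659 0.077248   0.04689469] 11.4667
```

View pics/w2.png

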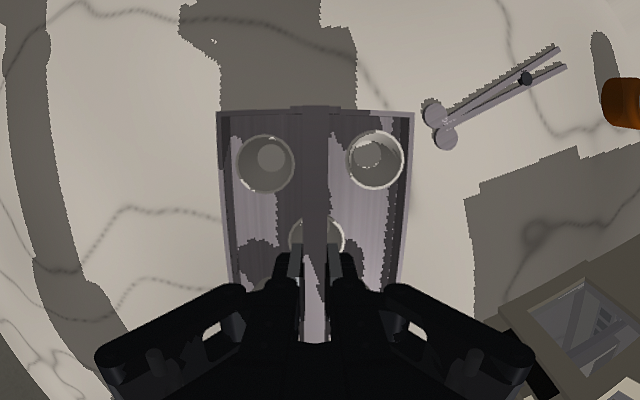

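```bash
python3 - <<'E'
from h import *
q=down(-.0734)
env.move_straight([.37,.30,.27],vel=.12)
env.move_straight([.5677,-.038,.27],q,vel=.12)
env.move_straight([.5677,-.038,.165],vel=.1)
c=env.capture("top"); cv2.imwrite("pics/t2.png",cv2.resize(c["color"][100:240,240:440,::-1],None,fx=4,fy=4))
c=env.capture("scene"); cv2.imwrite("pics/s2.png",c["color"][:,:,::-1])
s=env.get_state(); print(s["joints"].round(2),s["opening"],s["position"],s["ft_force"],s["time"])
E
```

```text
[-0.31  0.52  0.41  2.03 -0.33  0.66  0.24] 0.009187307617896438 [ 0.56830756 -0.03805155  0.16573597] [-0.29416257  0.15421118 -4.37384925] 17.6417
```

View pics/t2.png

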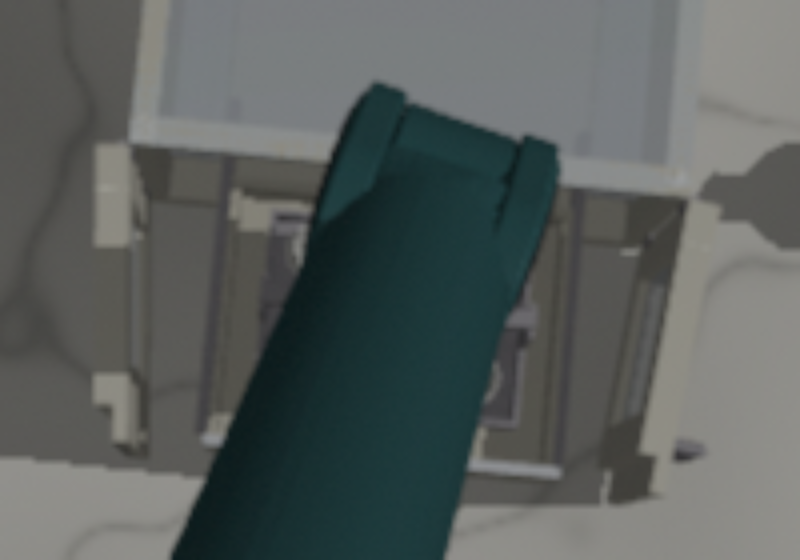

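```bash
python3 - <<'E'
from h import *
p=env.get_state()["position"]; t=np.array([.5675,-.037,.135])
env.move_straight(t,vel=.05)
print(env.move_straight(t-[0,0,.012],vel=.02,stop_force=2.5))
s=env.get_state(); print(s["position"],s["ft_force"])
env.wait(.3); s=env.get_state(); print(s["position"],s["ft_force"],s["time"])
E
```

```text
True
[ 0.56839716 -0.03702145  0.12818764] [0.51613513 0.51786225 4.48341656]
[ 0.56838445 -0.03702294  0.1281466 ] [0.54584847 0.32425184 5.16466772] 19.125
```

```bash
python3 - <<'E'
from h import *
env.open_gripper(); env.wait(.3)
s=env.get_state(); print(s["ft_force"],s["opening"])
env.move_straight([.568,-.037,.26],vel=.12)
c=env.capture("wrist"); cv2.imwrite("pics/w3.png",c["color"][:,:,::-1])
for a in (-.0734+np.pi/2,-.0734-np.pi/2): 
    for p in ([.445,-.029,.125],[.445,-.029,.26],[.64,-.043,.125]): 
        j=env.solve_ik(p,down(a)); print(a,p,None if j is None else j.round(2))
print(env.get_state()["time"])
E
```

```text
[ 0.37165112  0.11992506 -0.67524484] 0.0856960725061253
1.4973963267948966 [0.445, -0.029, 0.125] [-0.07  0.43  0.04  2.31 -0.05  0.4   1.51]
1.4973963267948966 [0.445, -0.029, 0.26] [-0.14  0.2   0.12  2.19 -0.03  0.76  1.5 ]
1.4973963267948966 [0.64, -0.043, 0.125] [-0.02  0.61  0.03  1.88 -0.03  0.65  1.52]
-1.6441963267948965 [0.445, -0.029, 0.125] [-0.54  0.53  0.69  2.33 -0.73  0.5  -0.91]
-1.6441963267948965 [0.445, -0.029, 0.26] [-0.81  0.3   0.96  2.21 -0.35  0.79 -1.26]
-1.6441963267948965 [0.64, -0.043, 0.125] [-0.49  0.75  0.75  1.9  -0.71  0.78 -0.98]
21.4583
```

View pics/w3.png

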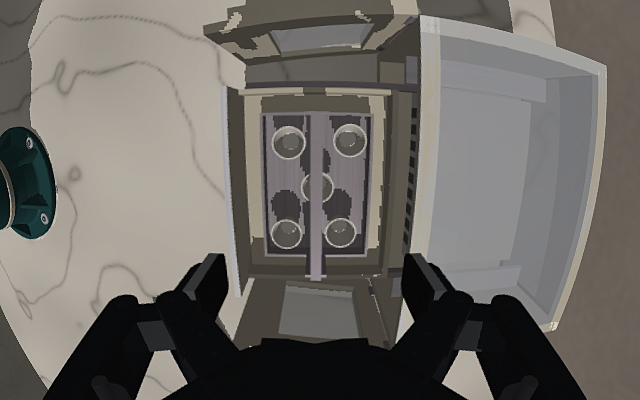

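```bash
python3 - <<'E'
from h import *
ex=np.array([np.cos(.0734),-np.sin(.0734),0]); F=np.array([.4879,-.0321,.128])
q=down(-.0734+np.pi/2)
env.grasp()
a=F-.042*ex
env.move_pose([a[0],a[1],.26],q); env.move_straight(a,vel=.15)
r=env.move_straight(F-.005*ex,vel=.04,stop_force=1.2); s=env.get_state(); x0=s["position"]@ex; print(r,x0-F@ex,s["ft_force"])
r=env.move_straight(F+.14*ex,vel=.06); s=env.get_state(); print(s["ft_force"],s["time"])
r=env.move_straight(F+.172*ex,vel=.03,stop_force=8); s=env.get_state(); print(r,s["position"]@ex-x0,s["position"],s["ft_force"],s["time"])
E
```

```text
True -0.010760699232208515 [ 0.13510502 -0.06719993 -0.01958543]
[-1.55616765 -0.43874653 -0.66608772] 27.8833
True 0.15486323188019424 [ 0.63161699 -0.04263411  0.12717535] [-0.52985452  0.5464021  -0.23797547] 28.3417
```

```bash
python3 - <<'E'
from h import *
ex=np.array([np.cos(.0734),-np.sin(.0734),0]); F=np.array([.4879,-.0321,.128])
p=env.get_state()["position"]
for i in range(3):
    r=env.move_straight(p+.025*ex,vel=.03,stop_force=14); s=env.get_state(); print(r,(s["position"]-F)@ex,s["ft_force"],s["time"])
p=s["position"]
env.move_straight(p-.03*ex,vel=.1)
c=env.capture("top"); cv2.imwrite("pics/t3.png",cv2.resize(c["color"][40:240,240:440,::-1],None,fx=3,fy=3))
c=env.capture("scene"); cv2.imwrite("pics/s3.png",cv2.resize(c["color"][150:350,230:460,::-1],None,fx=3,fy=3))
E
```

```text
True 0.14334633700992175 [-0.51964476  0.54311348 -0.11420929] 28.7917
True 0.1423819310061748 [ 0.16095104 -0.23892119  0.26453474] 29.225
True 0.14152646100183428 [-0.22133104  0.186918   -1.1646588 ] 29.6583
```

View pics/t3.png

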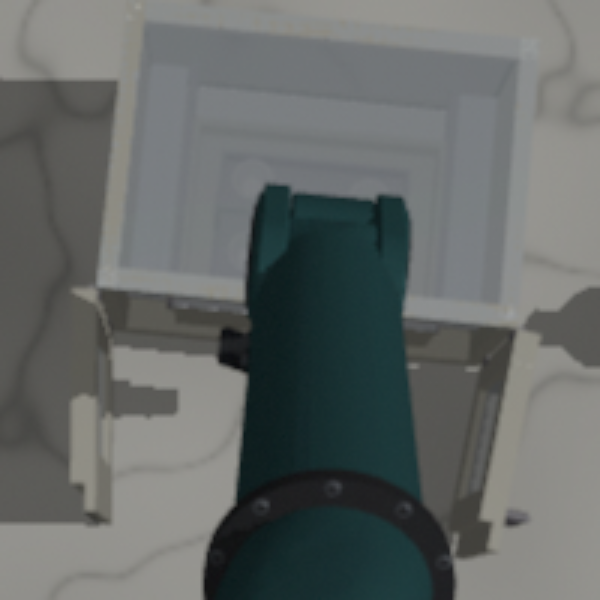

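```bash
cat >> h.py <<'E'
ex=np.array([np.cos(.0734),-np.sin(.0734),0]); ey=np.array([np.sin(.0734),np.cos(.0734),0]); O=np.array([.6500,-.0442,0])
def W(x,y,z): return O+x*ex+y*ey+[0,0,z]
def tilt(yaw,th): # tool leaning: z forward along cabinet heading yaw by th from down, closing axis horizontal
    f=np.cos(yaw)*ex+np.sin(yaw)*ey; y=np.cross([0,0,1],f); z=np.sin(th)*f-np.cos(th)*np.array([0,0,1]); return Ro.from_matrix(np.c_[np.cross(y,z),y,z]).as_quat()
def C(p): d=np.asarray(p)-O; return np.array([d@ex,d@ey,d[2]]).round(4)
E
python3 - <<'E'
from h import *
F=np.array([.4879,-.0321,.128])
c=env.capture("top")
for u,v in ((165,305),(440,330)): print(C(ray(c,240+u/3,40+v/3,.145)))
print(C(env.get_state()["position"]),C(F))
for th in (.3,.5):
  for x in (-.05,-.008): 
    j=env.solve_ik(W(x,0,.125),tilt(0,th)); print(th,x,None if j is None else j.round(2))
E
```

```text
[-0.0067  0.1057  0.145 ]
[-0.0057 -0.102   0.145 ]
[-4.990e-02 -1.000e-04  1.228e-01] [-0.1626  0.0002  0.128 ]
0.3 -0.05 [-0.08  0.51  0.08  2.18 -0.08  0.15  1.56]
0.3 -0.008 [-0.07  0.55  0.08  2.09 -0.08  0.2   1.56]
0.5 -0.05 [ 0.72  0.76 -1.07  2.28  1.82  0.71 -0.19]
0.5 -0.008 [ 0.71  0.8  -1.07  2.19  1.76  0.72 -0.08]
```

```bash
python3 - <<'E'
from h import *
env.move_straight(W(-.05,0,.128),tilt(0,.27),vel=.15)
r=env.move_straight(W(.008,0,.130),vel=.03,stop_force=14); s=env.get_state(); print(r,C(s["position"]),s["ft_force"],s["time"])
r=env.move_straight(W(.008,0,.130),vel=.03,stop_force=14); s=env.get_state(); print(r,C(s["position"]),s["ft_force"],s["time"])
env.move_straight(W(-.06,0,.16),vel=.15)
env.move_straight(W(-.12,-.06,.30),down(-.0734+np.pi/2),vel=.2)
c=env.capture("top"); cv2.imwrite("pics/t4.png",cv2.resize(c["color"][40:240,240:440,::-1],None,fx=3,fy=3))
c=env.capture("wrist"); cv2.imwrite("pics/w4.png",c["color"][:,:,::-1])
print(env.get_state()["time"])
E
```

```text
True [-1.210e-02 -1.000e-04  1.274e-01] [-0.16993532  0.22494753 -0.40555337] 32.125
True [-0.0122 -0.0002  0.126 ] [ 0.26847085 -0.0079889  -0.93761989] 32.5
34.1083
```

View pics/w4.png

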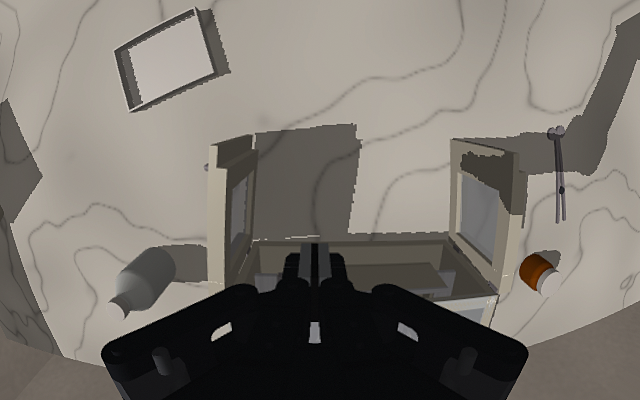

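```bash
python3 - <<'E'
from h import *
for f in("t3","t4"):
    g=cv2.imread(f"pics/{f}.png",0)
    for u in (297,302,307,312): print(f,u,[int(g[3*(v-40)+1,3*(u-240)+1]) for v in range(132,156)])
c=env.capture("top")
K=c["mtx"]
for x in (-.008,-.002,.002,.01):
    print(x,[(lambda X:(K@(X/X[2]))[:2].round(1))(c["R"]@W(x,y,.145)+c["t"]) for y in (.07,.095)])
E
```

```text
t3 297 [142, 142, 142, 142, 142, 129, 94, 74, 76, 75, 71, 75, 84, 87, 88, 88, 88, 88, 82, 72, 79, 87, 88, 87]
t3 302 [142, 142, 142, 142, 141, 142, 120, 80, 90, 99, 94, 67, 66, 66, 67, 71, 82, 88, 87, 76, 72, 85, 86, 87]
t3 307 [139, 142, 141, 141, 141, 142, 129, 98, 87, 91, 89, 79, 67, 68, 67, 65, 76, 88, 88, 82, 72, 79, 86, 86]
t3 312 [133, 141, 142, 140, 140, 142, 142, 120, 81, 91, 99, 94, 66, 67, 67, 66, 72, 83, 88, 82, 68, 68, 77, 76]
t4 297 [136, 136, 136, 137, 136, 124, 90, 66, 59, 67, 80, 83, 85, 84, 85, 84, 84, 84, 79, 69, 75, 83, 83, 84]
t4 302 [137, 137, 137, 137, 137, 136, 116, 77, 77, 62, 63, 63, 63, 65, 75, 85, 84, 84, 83, 73, 70, 81, 83, 83]
t4 307 [134, 137, 137, 136, 136, 136, 124, 95, 77, 70, 63, 63, 64, 63, 70, 81, 84, 84, 85, 79, 68, 75, 83, 83]
t4 312 [128, 137, 137, 136, 136, 136, 137, 116, 76, 76, 64, 63, 63, 63, 64, 75, 84, 85, 84, 82, 73, 69, 80, 83]
-0.008 [array([310.7, 143.8]), array([299.7, 142.7])]
-0.002 [array([311. , 141.1]), array([299.9, 140.1])]
0.002 [array([311.2, 139.4]), array([300.1, 138.3])]
0.01 [array([311.5, 135.9]), array([300.5, 134.9])]
```

```bash
python3 - <<'E'
from h import *
c=env.capture("top")
g0=cv2.imread("pics/top0.png",0); g=cv2.cvtColor(c["color"],cv2.COLOR_RGB2GRAY)
for u in (302,312): print([int(x) for x in g0[205:218,u]],[int(x) for x in g[134:150,u]])
print("roof",C(ray(c,312,139.15,.175)),C(ray(c,302,138.2,.175)),"board",C(ray(c,312,141.5,.145)),C(ray(c,302,140.5,.145)))
print([C(ray(c,312,v,.145))[0] for v in (210.5,211.5,212.5,213.5)])
E
```

```text
[117, 116, 117, 117, 123, 129, 122, 95, 63, 74, 80, 80, 78] [137, 137, 137, 137, 116, 76, 78, 64, 64, 64, 64, 66, 75, 85, 85, 85]
[117, 116, 116, 117, 118, 124, 129, 119, 89, 63, 72, 75, 71] [137, 136, 136, 136, 137, 116, 78, 77, 64, 64, 64, 64, 65, 75, 85, 85]
roof [-0.0035  0.0674  0.175 ] [-0.0035  0.0894  0.175 ] board [-0.0026  0.0677  0.145 ] [-0.0025  0.0903  0.145 ]
[np.float64(-0.1577), np.float64(-0.16), np.float64(-0.1622), np.float64(-0.1644)]
```

```bash
cat >> h.py <<'E'
O=np.array([.6465,-.0439,0])
def shut(s,r=.115,z=.148): # s=+1 left leaf, -1 right leaf
    P=lambda t,e=0:(lambda g: W(-r*np.sin(t)-(g+.018)*np.cos(t)-e, s*(.155-r*np.cos(t)+(g+.018)*np.sin(t)),z))(.011*np.cos(t)+.012*np.sin(t))
    q=down(-.0734+np.pi/2)
    a=W(-r,s*.225,.30); env.move_straight(a,q,vel=.25); env.move_straight(a-[0,0,.30-z],vel=.2)
    for t in np.linspace(1.5,.12,7): env.move_straight(P(t),vel=.12)
    rr=env.move_straight(P(0,-.012),vel=.04,stop_force=10); st=env.get_state()
    print(rr,C(st["position"]),st["ft_force"],st["time"])
    env.move_straight(st["position"]-.05*ex,vel=.15); p=env.get_state()["position"]; env.move_straight(p+[0,0,.30-z],vel=.25)
    print(env.get_state()["time"])
E
python3 - <<'E'
from h import *
shut(1)
c=env.capture("top"); cv2.imwrite("pics/t5.png",c["color"][:,:,::-1])
g=cv2.cvtColor(c["color"],cv2.COLOR_RGB2GRAY)
for u in (285,295,305): print([int(x) for x in g[132:152,u]])
E
```

```text
True [-0.0301  0.0419  0.147 ] [-0.18418949 -0.17357617 -0.13440122] 39.7167
40.95
[136, 136, 138, 137, 136, 136, 136, 135, 136, 136, 136, 136, 124, 89, 65, 64, 64, 64, 63, 63]
[48, 48, 48, 48, 49, 50, 50, 50, 52, 51, 51, 53, 54, 54, 55, 55, 55, 55, 54, 53]
[39, 39, 40, 40, 43, 40, 38, 42, 46, 44, 42, 38, 37, 31, 27, 27, 27, 27, 26, 28]
```

```bash
python3 - <<'E'
from h import *
c=env.capture("top"); x=C(ray(c,285,144.9,.175)); print(x)
if abs(x[0]+.018)<.004:
    env.move_straight(W(-.13,0,.30),vel=.25); shut(-1)
    env.move_straight(W(-.2,-.1,.33),vel=.25)
    env.move_pose([.3,-.42,.33],down(-1.2))
    c=env.capture("top"); cv2.imwrite("pics/t6.png",cv2.resize(c["color"][40:240,150:440,::-1],None,fx=2.7,fy=2.7))
    g=cv2.cvtColor(c["color"],cv2.COLOR_RGB2GRAY)
    for u in (280,290,300,310,320,330,337,346,352,358,365,375,385,395,405): 
        col=g[:,u].astype(int); v=138+(u-273)//11; k=v+4+np.argmax(-np.diff(col[v+4:v+16])); print(u,k,C(ray(c,u,k+.5,.175)))
    print(env.get_state()["time"])
E
```

```text
[-0.0184  0.125   0.175 ]
True [-0.0301 -0.042   0.147 ] [1.10225673 0.31049494 0.53123451] 46.7333
47.9667
280 144 [-0.0186  0.1359  0.175 ]
290 145 [-0.0187  0.1139  0.175 ]
300 146 [-0.0188  0.0919  0.175 ]
310 147 [-0.0189  0.0699  0.175 ]
320 148 [-0.019   0.0479  0.175 ]
330 149 [-0.0191  0.0259  0.175 ]
337 149 [-0.0176  0.0106  0.175 ]
346 150 [-0.0179 -0.0093  0.175 ]
352 151 [-0.0189 -0.0226  0.175 ]
358 151 [-0.0176 -0.0357  0.175 ]
365 152 [-0.0184 -0.0513  0.175 ]
375 153 [-0.0185 -0.0734  0.175 ]
385 154 [-0.0186 -0.0955  0.175 ]
395 155 [-0.0187 -0.1176  0.175 ]
405 156 [-0.0188 -0.1398  0.175 ]
50.3083
```

View pics/t6.png

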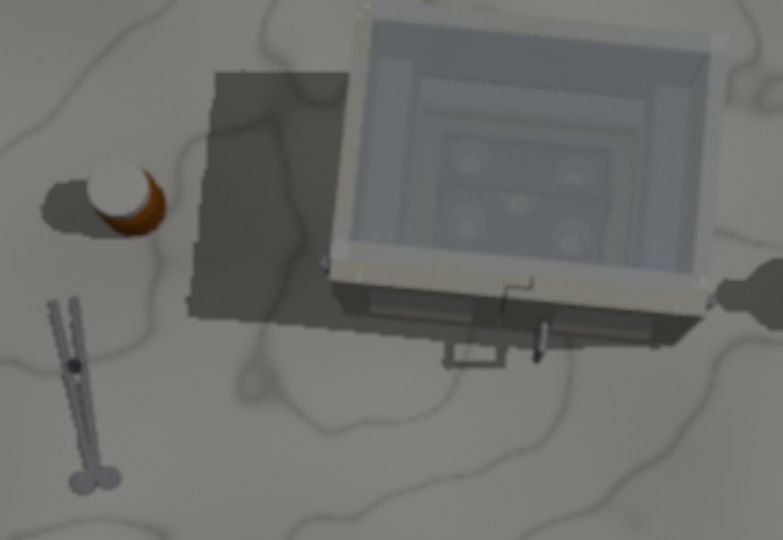

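Both leaves are shut flush and lapped: there is a Z-shaped seam at about (515,285). The five crucibles stand in the tray under the roof, and the jar and tongs are undisturbed.

```bash
python3 -c "
from cell import env
print(env.finish_job())"
```

```text
the job is handed in; nothing more can be done
None
```

I handed in the job at about 50 s: the tray is in the drawer with all five crucibles standing, the drawer measures home within a few millimetres, and both leaves are shut, flanged over rebated; the judge returned no verdict.

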